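# Dress an alternator's drive shaft

### The arm

A 6-joint arm with a two-finger parallel gripper is mounted at the origin on the work surface. World frame = base frame: x ahead of the robot, y to its left, z up, the work surface at z = 0. Lengths are in mm, angles in rad, forces in N, time in s.
With the tool pointing down it reaches from about 350 to 925 mm from the base axis. Payload 6.4 kg.
Tool frame: the origin (TCP) lies midway between the tips of the shut fingers; the grasp point (between the pads) lies 19 mm behind it; y points along the fingers, x is the direction in which the jaws open and shut, and the axes are right-handed (so a half turn about y gives the same grasp; the last joint's range is limited). The gripper opens to 94 mm and grips with 3 to 60 N. Pads are 16 mm wide; open, the fingers measure 119 mm over their backs; the gripper's body (75 mm by 177 mm) begins 78 mm behind the grasp point.
Start: joints at [-1.279, 0.245, 1.558, -0, 1.339, -0.174], TCP at [291.946, -580.759, 205.455] pointing down, gripper open.
Joint ranges: [-3.13, 3.13], [-1.02, 2.26], [0.13, 2.54], [-0.95, 4.09], [0.21, 2.88], [-2.74, 2.74]. Speed limits (rad/s): [2.57, 2.57, 3.14, 3.14, 3.14, 3.14].

### API

Orientations are given as a rotation vector (axis times angle).
In Python, from workcell import manip gives the robot as it stands. Calls block until the motion is done:
- manip.move_ptp(position, orientation): joint-space move of the TCP to a pose.
- manip.servo_line(position, rot=None, rate=150): straight line of the TCP; rot=None keeps the orientation; rate is the mean speed in mm/s.
- manip.movej(angles): joint-space move.
- manip.set_gripper(opening, grip_force=None): finger opening in mm; grip_force is the grip in N (None keeps the last); returns when the fingers have stopped.
- manip.dwell(seconds).
- manip.solve_ik(position, orientation): joint angles nearest the present ones, or None.
- manip.read_state(): the state.
- manip.get_image(name): name is "side" or "top"; returns a dict with "img" (420x560x3 uint8, red, green, blue), "K" (3x3 intrinsics, pixels), "world_from_camera" (4x4, takes a point from camera to world coordinates). Camera axes: x right, y down, z forward; pixel columns grow to the right and rows downward; lengths in mm; the calibration is good to about 2 mm. A picture is of the moment at which its call begins. There is no depth.
A pose or a line that the arm cannot do raises manip.Unreachable and nothing moves.
- manip.hand_in(): hands the job in, once; it reports no verdict.
Trained networks look in the newest picture that a camera, given by its name, has taken for a name from the list of things; names that differ only in an ending like _2 or _b are one class to them, and where a whole thing is asked for, a point or a joint stands for the part that bears it (a point fixed in the world has none). Each returns a list of dicts, best first, with "conf" (0 to 1); they miss things now and then, are a little off and sometimes report something else, mostly with a low value. They report only what shows in the picture. A call takes as long as a camera call. They do not tell look-alikes from the thing itself.
- manip.look_for(camera, query): "xyz" ([x, y, z] in mm, in world coordinates, good to about 4 mm: the middle of the surface that is visible of it).
- manip.regions_of(camera, query): "region" (420x560 bool, what is visible of it).
The state is a dict: "clock": time; "joint_pos": joint angles; "qd": joint speeds; "effort": joint torques, N m; "tcp_pos": TCP position; "eef_rot": TCP orientation; "force": force on the tool from outside, world axes, zero at the start; "torque": the same for the moment, N m; "opening": finger opening in mm.
Only numpy, scipy, OpenCV 4.12 (cv2) and the standard library are available. Lean on these libraries where they do the work, as an engineer would, in place of code of your own. Each camera call takes 0.05 s, during which the arm holds its last target.

### The job

The alternator stands on the bench with its shaft pointing up. Fit its drive end, sliding the parts over the shaft one at a time, each right down onto the one before: first the plain spacer collar, then the cooling fan with its blades down, then the grooved belt pulley, and last the thick flat washer. Let go of everything, and leave the nut, the old bearing, the grease tub and the pliers where they lie; the nut is run on later.

Things in the scene. Friction and masses are not known exactly. Their poses are not given: they have to be found in the camera images.
- alternator: Vehicle alternator standing shaft up, fixed in a low wooden ring; it does not move. Origin: on the bench, on the shaft's axis; z up. Ring 144 mm across up to z = 25 mm; body 132 mm across, shoulder at z = 106 mm; two lugs reach 93 mm from the axis along its +x and -x, z = 81 to 99 mm. Seated in order, the parts' origins come to z = 112 (collar), 115 (fan), 138 (pulley) and 160 mm (washer).
- shaft_foot (a point): Point on the shaft's axis, 112 mm above the bench, where the bare shaft leaves the flat round boss (56 mm across) on top of the alternator; the collar seats on this boss. The steel shaft points straight up: 17 mm diameter for the first 55 mm, then a cone narrowing to 9 mm at its end, 62 mm above this point.
- collar: Spacer collar: a plain steel sleeve, outer diameter 30 mm, 14 mm tall, bore 19.5 mm through. Lies flat on the bench, bore upright; either end may be up. Origin: centre of its underside; z up along the bore. About 45 g.
- fan: Steel cooling fan, 118 mm across: ten petals round a disc, bore 19.5 mm. Origin: on its axis, level with the lower edges of the blades, on which it stands, blades down; z up. Blades hang 11 mm below the disc, beyond 30 mm radius; disc z = 11 to 14 mm; round hub 38 mm across, z = 11 (seats on the collar) to 23 mm (carries the pulley): 9 mm stand above the disc to be gripped. About 200 g.
- pulley: Belt pulley: dark steel, outer diameter 60 mm, 22 mm tall, six fine V grooves round its rim, flat ends, bore 19.5 mm through; either end may be up. Lies flat, bore upright. Origin: centre of its underside; z up along the bore. About 380 g.
- washer: Thick flat washer: steel, outer diameter 44 mm, 6 mm thick, bore 19.5 mm; either side may be up. Lies flat on the bench. Origin: centre of its underside; z up. About 55 g.
- nut: Bystander: brass-coloured hexagonal nut with a flange, 36 mm across, 16 mm tall, lying on the bench. Not used; leave it alone. Origin: centre of its underside.
- bearing: Bystander: the old ball bearing, outer diameter 52 mm, bore 17 mm, 15 mm tall, two steel rings with a coppery band between. Not used; leave it alone. Origin: centre of its underside.
- tub: Bystander: blue grease tub with a red screw lid, 92 mm diameter, 84 mm tall. Leave it alone. Origin: centre of its underside.
- pliers: Bystander: crimping pliers with yellow grips, lying flat, about 180 mm long, 70 mm wide, 15 mm high. Leave them alone. Origin: near the pivot, on the bench; x points along the jaws, the grips lie towards -x.
There are look-alikes about, which are no part of the job. What is shaped like the collar but blue, pink or turquoise is not meant.

How it is judged:
By the outcome, as a careful person would: the job done as asked, in the order asked, and still so for the second after the job is handed in, with the robot touching nothing.
It also fails if it takes over 115 s, if anything falls off the work surface, if the arm or the gripper's body presses on something with over 40 N, if the wrist force passes 120 N, or if a joint passes its speed limit or range.

## Working session

There is one attempt and no reset: what is moved stays moved. The work goes in short steps, each a Python script; the robot and the scene stay as the last script left them, time stands still between calls to the robot, and variables do not carry over. Pictures are saved under pics/ and viewed, and the job is handed in when it is done.

```bash
ls; mkdir -p pics; python3 - <<'E'
from workcell import manip
import cv2
for c in("side","top"):
    d=manip.get_image(c); cv2.imwrite(f"pics/{c}0.png",d["img"][:,:,::-1]); print(c,d["K"].tolist(),d["world_from_camera"].round(3).tolist())
    for q in["alternator","shaft_foot","collar","fan","pulley","washer","nut","bearing","tub","pliers"]:
        print(c,q,[([round(float(v)) for v in r["xyz"]],round(float(r["conf"]),2)) for r in manip.look_for(c,q)])
s=manip.read_state();print(s)
E
```

```text
pics
side [[417.72480854149546, 0.0, 278.1921278199877], [0.0, 417.72480854149546, 215.49409822929903], [0.0, 0.0, 1.0]] [[-0.993, -0.087, 0.075, 528.139], [-0.114, 0.633, -0.766, 693.4], [0.019, -0.77, -0.638, 648.319], [0.0, 0.0, 0.0, 1.0]]
side alternator [([584, 293, 100], 0.72)]
side shaft_foot [([585, 295, 98], 0.62)]
side collar [([498, 78, 10], 0.68), ([565, 84, 13], 0.67), ([551, 14, 11], 0.65), ([634, 39, 16], 0.54), ([541, -64, 14], 0.44)]
side fan [([379, -281, 13], 0.8)]
side pulley [([390, 290, 20], 0.78)]
side washer []
side nut [([707, 66, 9], 0.48)]
side bearing [([401, 12, 13], 0.84)]
side tub [([752, -41, 68], 0.59)]
side pliers [([776, 183, 12], 0.8)]
top [[455.77795908929676, 0.0, 282.3149232390499], [0.0, 455.77795908929676, 208.34630094246523], [0.0, 0.0, 1.0]] [[0.018, -0.98, 0.196, 399.994], [-1.0, -0.021, -0.017, 23.08], [0.021, -0.196, -0.98, 1015.054], [0.0, 0.0, 0.0, 1.0]]
top alternator []
top shaft_foot [([579, 248, 102], 0.83)]
top collar [([549, 13, 13], 0.67), ([559, 82, 12], 0.61), ([543, -68, 9], 0.56), ([633, 32, 14], 0.52)]
top fan [([377, -292, 
[... 185 characters left out ...]
748, -74, 87], 0.85)]
top pliers [([780, 168, 15], 0.92)]
{'clock': 1.1, 'joint_pos': array([-1.27911472e+00,  2.45086240e-01,  1.55782591e+00, -4.47155601e-06,
        1.33868449e+00, -1.74102520e-01]), 'qd': array([ 0.00181429, -0.00087707,  0.00135975, -0.00026088, -0.00121493,
        0.0004856 ]), 'effort': array([-8.72069850e-04, -4.15837991e+01, -3.14881611e+01,  6.85335137e-02,
        2.88489059e-02, -1.33024088e-05]), 'tcp_pos': array([ 291.93401415, -580.757272  ,  205.45011299]), 'eef_rot': array([-1.39425718,  0.85964486, -0.85963524]), 'force': array([ 0.09496905, -0.93047244,  0.44673412]), 'torque': array([-0.01501726, -0.03530655, -0.00385007]), 'opening': 93.88226049523523}
```

View pics/side0.png

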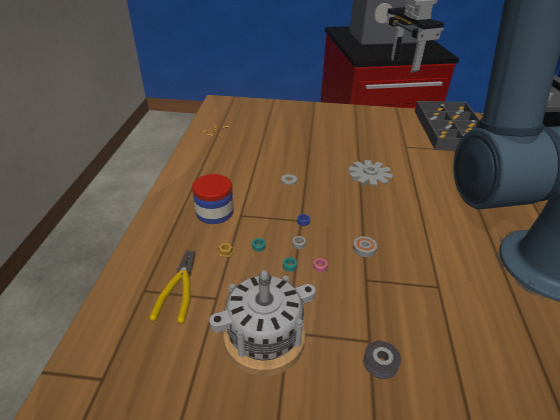

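View pics/top0.png

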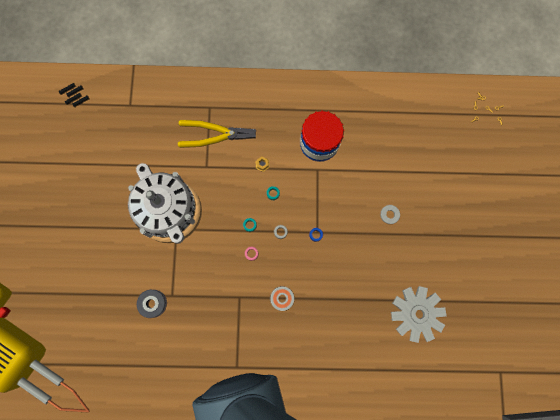

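```bash
cat > h.py <<'E'
from workcell import manip
import numpy as np, cv2
from scipy.optimize import minimize, least_squares
CAM={}
def cam(c):
    if c not in CAM: CAM[c]=manip.get_image(c)
    return CAM[c]
def proj(d,P):
    P=np.atleast_2d(P).astype(float); T=d["world_from_camera"]
    q=(P-T[:3,3])@T[:3,:3]; uv=q@d["K"].T; return uv[:,:2]/uv[:,2:]
def ray(d,uv,z):
    T=d["world_from_camera"]; r=T[:3,:3]@np.linalg.inv(d["K"])@np.array([uv[0],uv[1],1.])
    o=T[:3,3]; return o+r*(z-o[2])/r[2]
def cylsil(d,x,y,r,h,S=8,z0=0):
    a=np.linspace(0,2*np.pi,73)[:-1]; c=np.c_[x+r*np.cos(a),y+r*np.sin(a)]
    P=np.r_[np.c_[c,np.full(72,z0)],np.c_[c,np.full(72,z0+h)]]
    return cv2.convexHull(proj(d,P).astype(np.float32))[:,0]
def polycen(p):
    m=cv2.moments(p.astype(np.float32)); return np.array([m["m10"],m["m01"]])/m["m00"],m["m00"]
def fitcyl(d,cen,r,h,z0=0):
    g=ray(d,cen,z0+h/2)[:2]
    f=lambda v: polycen(cylsil(d,v[0],v[1],r,h,z0=z0))[0]-cen
    s=least_squares(f,g,x_scale=10,diff_step=1e-3); return s.x,polycen(cylsil(d,*s.x,r,h,z0=z0))[1]
E
python3 - <<'E'
from h import *
for c in("side","top"):
    d=cam(c)
    for q,r,h,near in[("collar",15,14,(549,13)),("fan",59,14,(378,-287)),("pulley",30,22,(388,287)),("washer",22,6,(595,-234))]:
        for o in manip.regions_of(c,q):
            m=o["region"].astype(np.uint8)
            cs,_=cv2.findContours(m,cv2.RETR_EXTERNAL,cv2.CHAIN_APPROX_NONE)
            f=np.zeros_like(m); cv2.drawContours(f,cs,-1,1,-1)
            v,u=np.nonzero(f); cen=np.array([u.mean(),v.mean()])
            p,A=fitcyl(d,cen,r,h); 
            print(c,q,round(o["conf"],2),cen.round(1),"area",f.sum(),round(A),"xy",p.round(1), [int(k) for k in d["img"][m>0].mean(0)])
    w=(180,205,60,160) if c=="side" else (110,150,90,110)
d=cam("side")["img"][255:375,200:330]; e=cam("top")["img"][150:250,110:220]
cv2.imwrite("pics/s1.png",cv2.resize(d,None,fx=5,fy=5,interpolation=2)[:,:,::-1])
cv2.imwrite("pics/t1.png",cv2.resize(e,None,fx=6,fy=6,interpolation=2)[:,:,::-1])
E
```

```text
side collar 0.57 [258.5 244.3] area 139 161 xy [635.8  28.9] [48, 98, 91]
side collar 0.51 [288.3 179.1] area 109 104 xy [ 594.3 -232.4] [127, 123, 116]
side collar 0.49 [320.1 264.7] area 167 181 xy [497.7  73.3] [147, 82, 93]
side collar 0.46 [303.7 220.1] area 127 137 xy [542.  -67.8] [52, 59, 106]
side collar 0.45 [290.1 263.8] area 158 181 xy [560.9  79. ] [49, 99, 92]
side fan 0.85 [369.4 172.8] area 758 980 xy [ 375.3 -296.5] [126, 126, 121]
side pulley 0.94 [382.1 359.3] area 1067 1159 xy [385.3 283.7] [80, 75, 75]
side pulley 0.29 [364.9 246.4] area 392 605 xy [401.7   7.9] [128, 110, 99]
side washer 0.47 [289.3 179.2] area 138 148 xy [ 592.  -238.2] [126, 121, 114]
side washer 0.44 [263.8 323.2] area 7458 420 xy [595.3 231.3] [122, 114, 106]
top collar 0.64 [280.3 231.9] area 141 153 xy [547.8   9.3] [144, 138, 125]
top collar 0.64 [249.8 250.2] area 59 154 xy [505.6  75.9] [197, 111, 120]
top collar 0.53 [315.6 234.4] area 154 154 xy [544.  -69.7] [43, 72, 136]
top collar 0.46 [273.  192.8] area 141 152 xy [637.1  27.4] [25, 122, 112]
top collar 0.45 [215.6 133.4] area 967 154 xy [775.8 163.8] [148, 124, 26]
top fan 0.59 [417.8 313.6] area 1944 2480 xy [ 376.  -291.8] [158, 159, 149]
top pulley 0.64 [151.2 303.4] area 699 708 xy [387.1 282.8] [100, 100, 98]
top washer 0.78 [390.2 214.3] area 285 304 xy [ 594.  -239.4] [156, 156, 145]
```

View pics/s1.png

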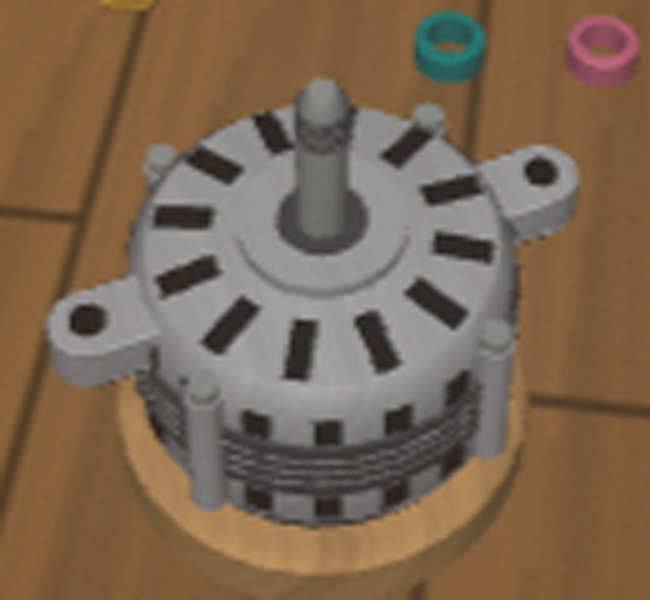

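View pics/t1.png

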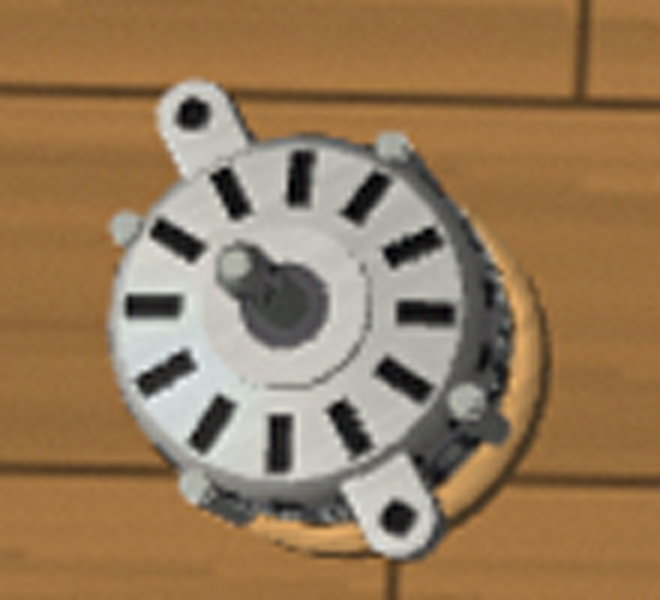

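```bash
python3 - <<'E'
from h import *
s,t=cam("side"),cam("top")
S=lambda u,v:(200+(u+.5)/5-.5,255+(v+.5)/5-.5)
T=lambda u,v:(110+(u+.5)/6-.5,150+(v+.5)/6-.5)
print("side foot",ray(s,S(322,222),112),"tip",ray(s,S(322,90),174),"lugs",ray(s,S((88+542)/2,(321+171)/2),99))
print("top foot",ray(t,T(285,305),112),"tip",ray(t,T(237,264),174),"lugs",ray(t,T(295,315),99), ray(t,T(192,113),99),ray(t,T(398,517),99))
print("side collar by hand")
c=s["img"][225:280,240:340]; cv2.imwrite("pics/s2.png",cv2.resize(c,None,fx=7,fy=7,interpolation=2)[:,:,::-1])
E
```

```text
side foot [590.20983836 263.30589979 112.        ] tip [590.1322981  262.68221905 174.        ] lugs [592.60313966 263.01668846  99.        ]
top foot [591.46930373 260.29512323 112.        ] tip [591.14061861 259.91747142 174.        ] lugs [590.81916023 260.07584013  99.        ] [661.3031572  300.46885575  99.        ] [522.2691939  220.79118005  99.        ]
side collar by hand
```

View pics/s2.png

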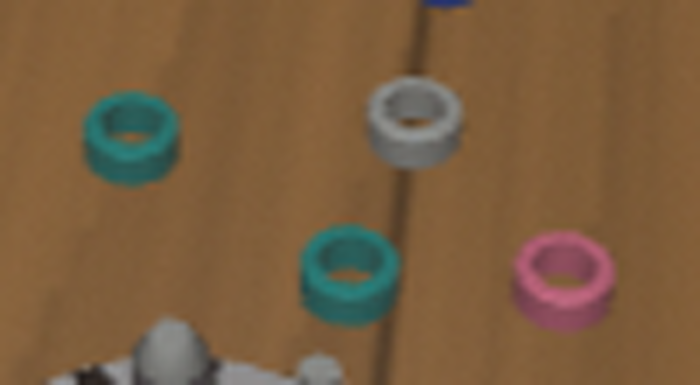

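```bash
cat >> h.py <<'E'
from scipy.spatial.transform import Rotation as R
def rv(a):
    x=np.array([np.cos(a),np.sin(a),0]);y=np.array([0,0,-1.]);return R.from_matrix(np.c_[x,y,np.cross(x,y)]).as_rotvec()
def best(p,a):
    q0=manip.read_state()["joint_pos"]; c=[]
    for k in(-1,0,1):
        q=manip.solve_ik(list(p),rv(a+k*np.pi))
        if q is not None: c.append((np.abs(np.array(q)-q0).max(),a+k*np.pi))
    return min(c)[1]
def go(p,a):
    a=best(p,a); manip.move_ptp(list(p),rv(a)); return a
def st(tag=""):
    s=manip.read_state(); print(tag,"t%.2f"%s["clock"],"tcp",s["tcp_pos"].round(2),"F",s["force"].round(1),"T",s["torque"].round(2),"op %.2f"%s["opening"]); return s
E
python3 - <<'E'
from h import *
p=np.array([590.7,261.6])
a0=np.radians(24)
manip.set_gripper(45)
a=go([*p,215],a0); st("above %.2f"%a); 
manip.servo_line([*p,142],rate=150); st("in")
manip.set_gripper(0,4); s=st("grip1"); manip.dwell(.2); s=st()
f=s["force"]; print("jaw force",f[0]*np.cos(a)+f[1]*np.sin(a), "a",a)
E
```

```text
above 0.42 t5.72 tcp [591.02 260.91 214.98] F [ 0.9 -0.3 -0.3] T [ 0.01 -0.09  0.04] op 45.48
in t6.36 tcp [591.25 261.62 142.71] F [0.9 0.3 0.1] T [-0.03 -0.1   0.  ] op 45.13
grip1 t6.91 tcp [591.17 261.78 142.59] F [0.4 0.4 1.6] T [ 0.07 -0.24  0.04] op 16.98
 t7.11 tcp [591.17 261.78 142.58] F [ 0.6 -0.5  2.5] T [ 0.17 -0.27  0.01] op 16.65
jaw force 0.3342121920502281 a 0.4188790204786391
```

```bash
python3 - <<'E'
from h import *
a=0.41888; p=np.array([590.7,261.6]); e=np.array([np.cos(a),np.sin(a)])
for k in(1.5,-1.5):
    manip.servo_line([*(p+k*e),142],rate=30); manip.dwell(.15)
    s=st(f"off{k}"); print(" jawF %.2f"%(s["force"][:2]@e), "jawpos %.2f"%(s["tcp_pos"][:2]@e))
manip.servo_line([*p,142],rate=30)
manip.set_gripper(45)
b=best([*p,142],a+np.pi/2); manip.move_ptp([*p,142],rv(b)); st("b%.2f"%b)
e=np.array([np.cos(b),np.sin(b)])
manip.set_gripper(0,4); manip.dwell(.2)
for k in(0,1.5,-1.5):
    if k: manip.servo_line([*(p+k*e),142],rate=30); manip.dwell(.15)
    s=st(f"off{k}"); print(" jawF %.2f"%(s["force"][:2]@e), "jawpos %.2f"%(s["tcp_pos"][:2]@e))
E
```

```text
off1.5 t7.51 tcp [591.15 261.78 142.29] F [-4.8 -1.9  5.3] T [-0.35  0.59 -0.03] op 16.40
 jawF -5.17 jawpos 646.52
off-1.5 t7.91 tcp [591.14 261.75 142.24] F [ 6.8  3.3 -3. ] T [ 0.66 -1.39  0.  ] op 16.83
 jawF 7.55 jawpos 646.50
b-1.15 t10.19 tcp [590.69 261.62 141.99] F [-0.1 -0.1  0.2] T [-0.02  0.01  0.02] op 44.56
off0 t10.94 tcp [590.64 261.69 142.  ] F [0.1 1.3 0.2] T [ 0.15  0.08 -0.03] op 16.82
 jawF -1.17 jawpos 1.17
off1.5 t11.34 tcp [590.66 261.64 141.97] F [-2.1  4.6 -0.2] T [0.9  0.36 0.01] op 16.73
 jawF -5.09 jawpos 1.22
off-1.5 t11.74 tcp [590.63 261.74 141.89] F [ 2.7 -4.9 -0.5] T [-0.84 -0.39 -0.05] op 16.42
 jawF 5.60 jawpos 1.12
```

```bash
cat >> h.py <<'E'
SH=np.array([591.1,261.9])
def pick(p,zg,a,opening,force,zsafe=None,hover=60):
    """two-squeeze centring then grip; returns angle and measured centre"""
    p=np.array(p,float)
    manip.set_gripper(opening,8)
    a=go([*p,zg+hover],a); manip.servo_line([*p,zg],rate=120); st("down")
    manip.set_gripper(0,8); s=st("sq1"); q=s["tcp_pos"][:2]
    manip.set_gripper(opening)
    b=best([*p,zg],a+np.pi/2); manip.move_ptp([*p,zg],rv(b))
    manip.set_gripper(0,force); manip.dwell(.15); s=st("sq2 b=%.2f"%b)
    return b
E
python3 - <<'E'
from h import *
s=cam("side"); print("collar side", fitcyl(s,np.array([298.9,241.8]),15,14)[0])
manip.set_gripper(45); manip.servo_line([590.7,261.6,215],rate=200)
b=pick([547.4,10.6],4,np.radians(90),50,25)
manip.servo_line([547.4,10.6,60],rate=150); st("lift")
im=cam("top")["img"]; 
d=manip.get_image("side")["img"]; cv2.imwrite("pics/s3.png",d[:,:,::-1])
E
```

```text
collar side [547.50971683   8.88235946]
down t15.05 tcp [548.01  10.81   4.49] F [-0.6 -0.2  0.4] T [0.03 0.03 0.02] op 49.81
sq1 t15.52 tcp [547.91  10.52   4.65] F [-1.3 -0.8  4.2] T [0.1  0.15 0.02] op 28.76
sq2 b=0.00 t18.07 tcp [547.42  10.61   3.99] F [ 1.3  0.2 -0.8] T [ 0.02 -0.12 -0.02] op 28.45
lift t18.60 tcp [547.11  10.63  59.72] F [-0.4  0.6 -1.1] T [-0.03 -0.11  0.05] op 28.54
```

View pics/s3.png

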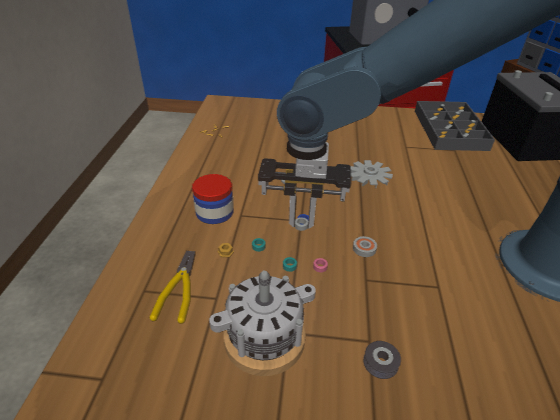

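```bash
cat >> h.py <<'E'
def place(zb,zseat,a,relopen,step_from=None,push=0.8):
    s=manip.read_state(); 
    a=go([*SH,zb+186],a); manip.dwell(.25); s=st("over")
    c=SH+(SH-s["tcp_pos"][:2]) if np.abs(SH-s["tcp_pos"][:2]).max()<3 else SH
    manip.servo_line([*c,zb+166],rate=60); st("tip")
    for z in np.linspace(166,zseat+3,3)[1:]:
        manip.servo_line([*c,zb+z],rate=60); s=st("z%.0f"%z)
        if s["force"][2]>25: print("JAM"); return a,c,False
    manip.servo_line([*c,zb+zseat-push],rate=25); manip.dwell(.2); st("seat")
    return a,c,True
E
python3 - <<'E'
from h import *
manip.servo_line([547.4,10.6,200],rate=250)
print(place(4,112,np.radians(24),44))
E
```

```text
over t20.66 tcp [591.45 260.69 190.26] F [-0.7 -0.5 -0.9] T [-0.06 -0.05 -0.02] op 28.59
tip t21.14 tcp [590.37 263.1  169.31] F [-0.7 -0.3 -0. ] T [-0.01 -0.06 -0.01] op 28.05
z140 t21.72 tcp [590.53 263.13 144.12] F [-0.1  0.5 -0.6] T [ 0.04 -0.09  0.01] op 28.64
z115 t22.29 tcp [590.52 263.13 118.61] F [-0.   0.3 -0.4] T [ 0.01 -0.08  0.04] op 28.37
seat t22.79 tcp [591.37 263.34 115.97] F [0.3 0.8 4.7] T [ 0.09 -0.26 -0.03] op 27.98
(np.float64(0.4188790204786391), array([590.75399851, 263.10589796]), True)
```

```bash
python3 - <<'E'
from h import *
manip.servo_line([*SH,115.5],rate=20); manip.dwell(.2); st("centre")
manip.set_gripper(46); manip.servo_line([*SH,205],rate=200); st("up")
go([500,100,230],np.radians(24))
d=manip.get_image("side")["img"]; cv2.imwrite("pics/s4.png",cv2.resize(d[200:380,180:400],None,fx=3.5,fy=3.5)[:,:,::-1])
d=manip.get_image("top")["img"]; cv2.imwrite("pics/t4.png",cv2.resize(d[265:365,370:470],None,fx=5,fy=5,interpolation=2)[:,:,::-1])
st()
E
```

```text
centre t23.24 tcp [591.34 262.2  115.92] F [0.5 2.5 5.4] T [ 0.36 -0.13  0.03] op 28.21
up t24.34 tcp [590.59 261.74 204.02] F [ 0.4  0.3 -0.6] T [-0.02 -0.08 -0.07] op 45.86
 t25.22 tcp [500.37 100.83 229.43] F [ 0.3 -0.   0.2] T [-0.02 -0.12 -0.02] op 45.81
```

View pics/s4.png

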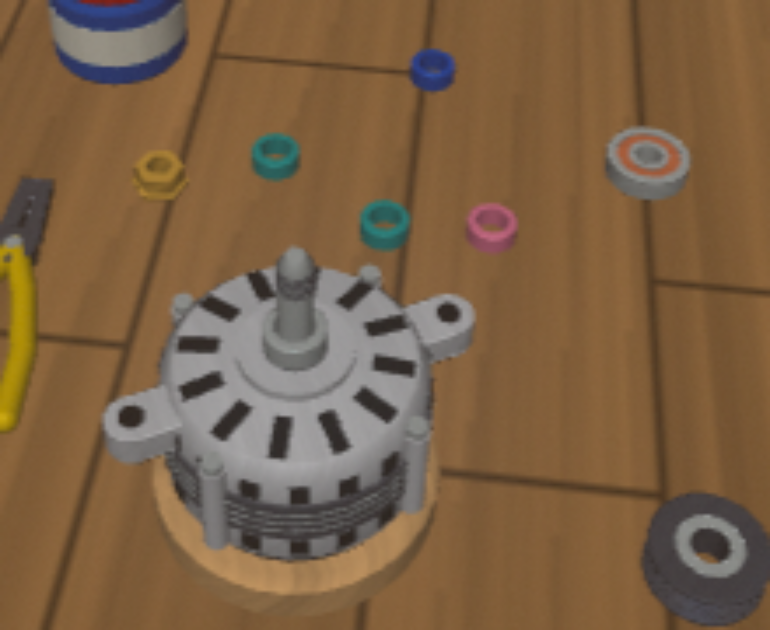

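View pics/t4.png

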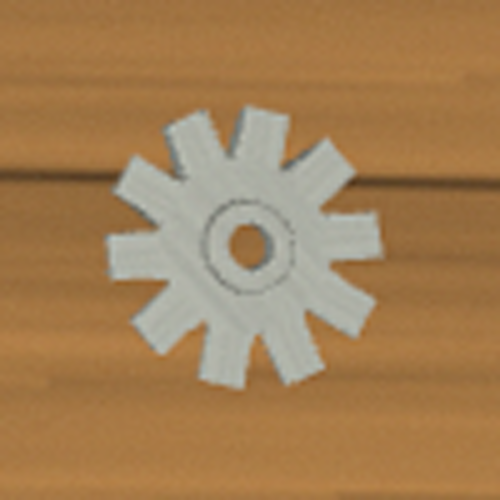

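```bash
python3 - <<'E'
from h import *
t=cam("top"); p=ray(t,(419.6,313.8),23)[:2]; print(p); p=p+[-.4,1.4]
b=pick(p,16,np.radians(-38),56,45,hover=80)
manip.servo_line([*p,60],rate=120); manip.dwell(.1);st("lift")
for c in("side","top"):
    d=manip.get_image(c)["img"]; cv2.imwrite(f"pics/{c}5.png",d[:,:,::-1])
E
```

```text
[ 375.23153603 -291.13371061]
down t28.07 tcp [ 375.25 -289.87   16.23] F [ 0.6 -0.   0.3] T [-0.04 -0.01  0.02] op 56.36
sq1 t28.50 tcp [ 375.14 -290.06   16.39] F [ 0.5 -0.8  1.7] T [-0.03 -0.15  0.01] op 37.82
sq2 b=0.91 t31.02 tcp [ 374.85 -289.72   16.01] F [-0.1 -0.3  0.7] T [ 0.07 -0.13 -0.01] op 36.23
lift t31.64 tcp [ 374.18 -288.98   58.91] F [ 0.5 -0.2 -1.9] T [ 0.04 -0.14 -0.03] op 35.97
```

View pics/side5.png

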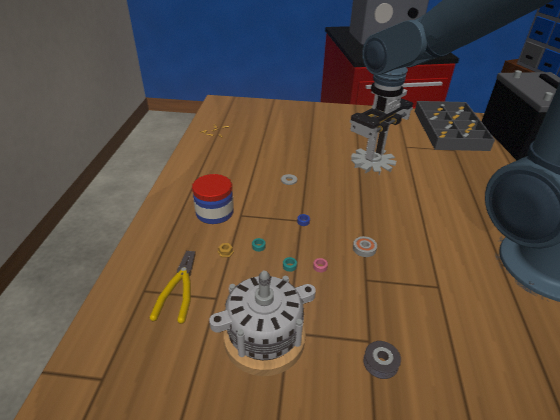

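```bash
sed -i 's/    c=SH+(SH-s.*$/    c=SH/; s/manip.dwell(.25); s=st("over")/manip.dwell(.4); s=st("over")/' h.py; python3 - <<'E'
from h import *
s=manip.read_state()["tcp_pos"]
manip.servo_line([s[0],s[1],200],rate=250)
print(place(16,115,np.radians(24)+np.pi/2,0))
for c in("side",):
    d=manip.get_image(c)["img"]; cv2.imwrite(f"pics/{c}6.png",cv2.resize(d[200:380,180:400],None,fx=3.5,fy=3.5)[:,:,::-1])
E
```

```text
over t34.98 tcp [591.19 261.66 202.08] F [ 0.2  0.9 -3. ] T [ 0.13 -0.11  0.03] op 36.16
tip t35.46 tcp [590.75 261.83 181.24] F [-0.1 -0.1 -2.6] T [ 0.08 -0.13  0.01] op 35.63
z142 t36.01 tcp [590.9  261.85 157.51] F [-0.3  0.2 -1.9] T [ 0.12 -0.08 -0.02] op 36.23
z118 t36.56 tcp [591.02 261.86 133.6 ] F [ 0.9  0.7 -1.1] T [ 0.15 -0.11 -0.02] op 36.03
seat t37.06 tcp [591.83 262.07 131.01] F [2.2 0.9 1.8] T [ 0.21 -0.4  -0.02] op 36.09
(np.float64(1.9896753472735358), array([591.1, 261.9]), True)
```

View pics/side6.png

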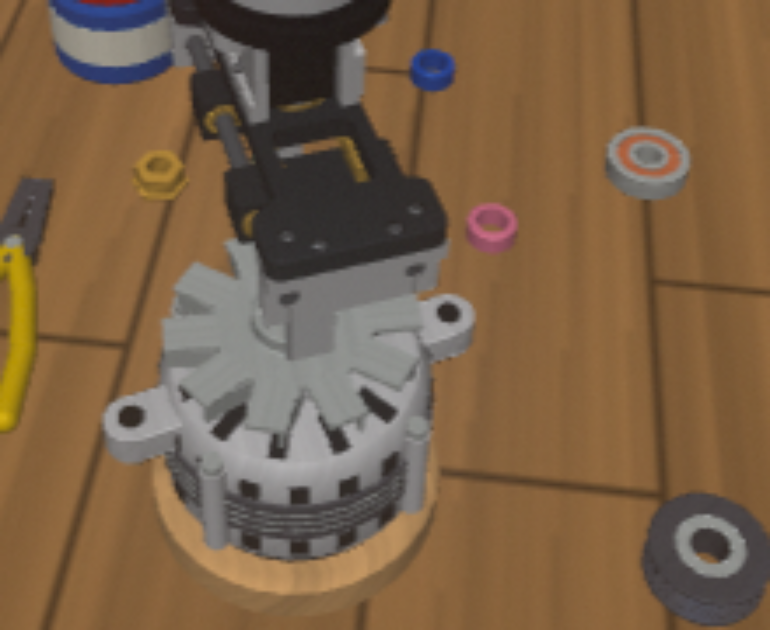

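```bash
python3 - <<'E'
from h import *
manip.set_gripper(54); manip.servo_line([*SH,210],rate=200); st("up")
p=[386.5,284]
b=pick(p,5,np.radians(24),80,55,hover=70)
manip.servo_line([*p,60],rate=120); manip.dwell(.1);st("lift")
for c in("side","top"):
    d=manip.get_image(c)["img"]; cv2.imwrite(f"pics/{c}7.png",d[:,:,::-1])
E
```

```text
up t38.16 tcp [590.73 261.81 209.29] F [-0.1 -0.3 -0.6] T [ 0.13 -0.14  0.02] op 53.69
down t41.02 tcp [387.1  284.2    5.49] F [ 0.1 -0.1  0.2] T [ 0.   -0.11  0.08] op 79.99
sq1 t41.46 tcp [386.93 284.21   5.62] F [-0.8 -0.5  4.6] T [-0.07  0.08  0.06] op 60.78
sq2 b=-1.15 t44.01 tcp [386.52 283.93   4.98] F [ 1.1 -1.7  0.2] T [-0.11 -0.07  0.05] op 58.69
lift t44.72 tcp [385.36 283.53  58.69] F [ 0.   0.5 -4.8] T [ 0.02 -0.03 -0.04] op 59.03
```

View pics/side7.png

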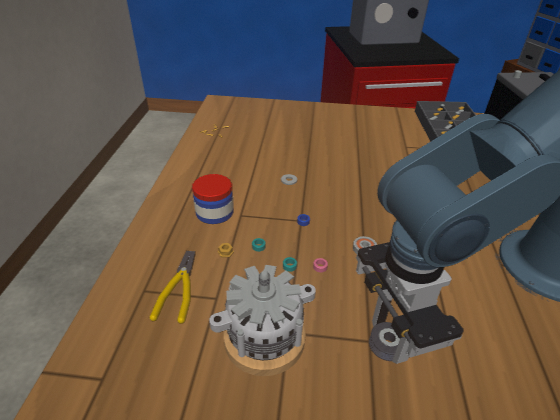

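```bash
python3 - <<'E'
from h import *
s=manip.read_state()["tcp_pos"]
manip.servo_line([s[0],s[1],205],rate=250)
print(place(5,138,np.radians(24)+np.pi/2,0))
d=manip.get_image("side")["img"]; cv2.imwrite(f"pics/side8.png",cv2.resize(d[200:380,180:400],None,fx=3.5,fy=3.5)[:,:,::-1])
E
```

```text
over t46.79 tcp [590.74 262.25 191.48] F [-0.   0.1 -4.5] T [-0.01  0.01 -0.03] op 58.13
tip t47.27 tcp [590.78 261.78 170.21] F [-0.3 -0.7 -4.4] T [-0.02 -0.05 -0.01] op 58.45
z154 t47.63 tcp [590.79 261.82 157.71] F [ 1.   0.2 -4.1] T [-0.03  0.02 -0.01] op 58.73
z141 t47.99 tcp [590.79 261.86 145.15] F [ 0.6 -0.2 -3.8] T [-0.03 -0.06 -0.01] op 58.67
seat t48.49 tcp [591.83 262.06 143.03] F [ 0.2 -0.1 -1.2] T [ 0.05 -0.22  0.04] op 58.61
(np.float64(-1.1519173063162573), array([591.1, 261.9]), True)
```

View pics/side8.png

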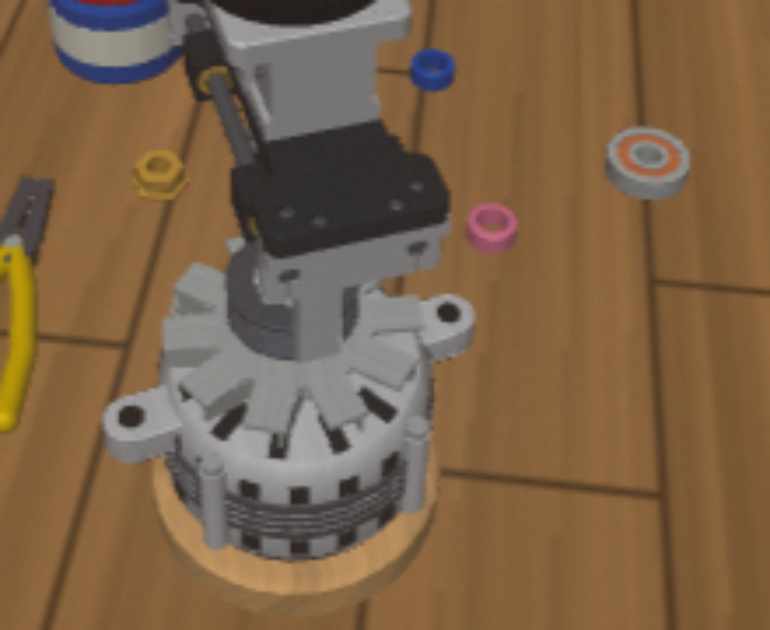

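```bash
python3 - <<'E'
from h import *
manip.set_gripper(76); manip.servo_line([*SH,215],rate=200); st("up")
p=[593.7,-238.2]
b=pick(p,2,np.radians(-22),62,25,hover=70)
manip.servo_line([*p,60],rate=100); manip.dwell(.1);st("lift")
d=manip.get_image("side")["img"]; cv2.imwrite("pics/side9.png",cv2.resize(d[110:380,160:430],None,fx=2.2,fy=2.2)[:,:,::-1])
E
```

```text
up t49.55 tcp [590.85 261.83 214.49] F [ 0.5  0.5 -0.3] T [0.04 0.02 0.04] op 76.02
down t52.62 tcp [ 593.78 -238.04    1.66] F [0.7 0.  0.1] T [-0.03 -0.03 -0.06] op 61.52
sq1 t53.06 tcp [ 593.84 -238.27    2.14] F [ 0.7 -0.  -0.3] T [-0.1  -0.1  -0.02] op 42.94
sq2 b=1.19 t55.59 tcp [ 593.71 -238.17    2.03] F [0.  0.4 0.4] T [ 0.05 -0.16  0.01] op 42.39
lift t56.42 tcp [ 593.02 -237.81   59.01] F [ 0.4  0.1 -0.3] T [ 0.08 -0.13  0.03] op 42.26
```

View pics/side9.png

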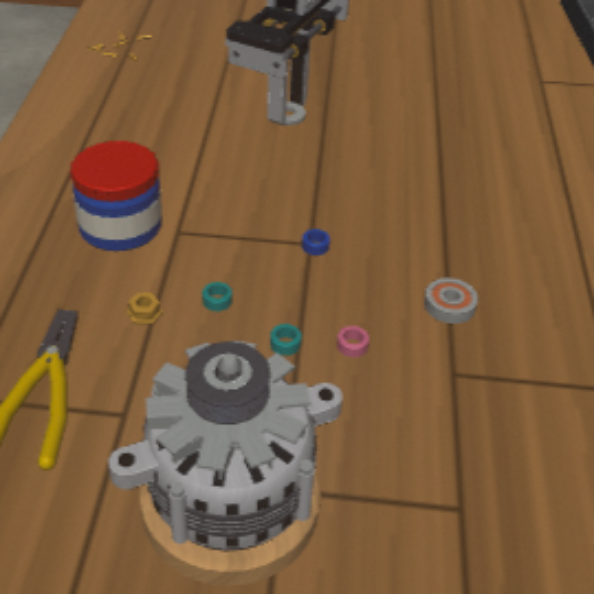

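```bash
python3 - <<'E'
from h import *
s=manip.read_state()["tcp_pos"]
manip.servo_line([s[0],s[1],200],rate=250)
print(place(2,160,np.radians(24)+np.pi/2,0))
manip.set_gripper(60); manip.servo_line([*SH,215],rate=200); st("up")
go([480,60,260],np.radians(24))
for c in("side","top"):
    d=manip.get_image(c)["img"]
    w=d[200:380,180:400] if c=="side" else d[130:310,80:300]
    cv2.imwrite(f"pics/{c}10.png",cv2.resize(w,None,fx=3.4,fy=3.4,interpolation=2)[:,:,::-1])
st()
E
```

```text
over t59.40 tcp [591.25 261.62 188.03] F [ 0.3  0.5 -1. ] T [ 0.16 -0.06 -0.03] op 42.92
tip t59.88 tcp [590.74 261.87 167.3 ] F [-0.1  0.7 -0.6] T [ 0.12 -0.09  0.02] op 42.87
z164 t60.13 tcp [591.21 261.92 166.72] F [-0.4  0.5 -0.1] T [ 0.08 -0.03 -0.06] op 42.51
z163 t60.38 tcp [591.07 261.89 164.97] F [-0.1 -0.1 -1.2] T [ 0.08 -0.11  0.01] op 42.33
seat t60.88 tcp [591.58 262.01 161.87] F [-0.4  1.   4.1] T [ 0.16 -0.1  -0.05] op 42.65
(np.float64(1.9896753472735358), array([591.1, 261.9]), True)
up t61.79 tcp [591.44 262.01 215.59] F [-0.1  0.2 -0.4] T [ 0.16 -0.15  0.04] op 59.78
 t63.01 tcp [480.05  60.46 259.4 ] F [ 0.7  0.1 -0.2] T [-0.   -0.01 -0.06] op 60.04
```

View pics/side10.png

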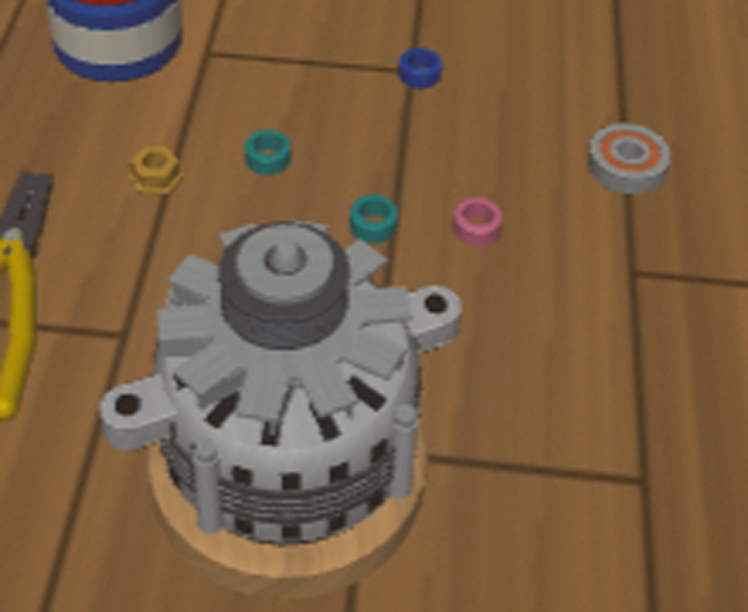

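View pics/top10.png

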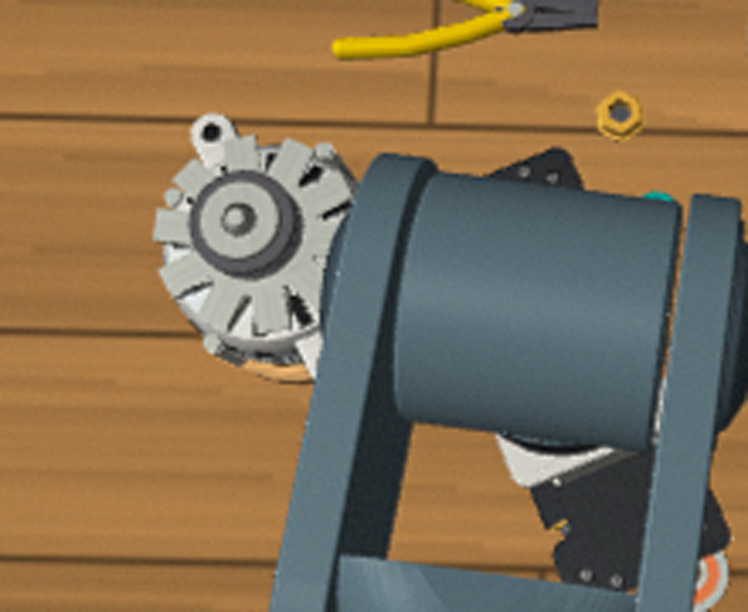

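```bash
python3 -c "
from workcell import manip
manip.hand_in(); print(manip.read_state()['clock'])"
```

```text
the job is handed in; nothing more can be done
the job is handed in; nothing more can be done
```

I fitted the grey collar, the fan with its blades down, the pulley and the washer onto the shaft in that order. I let go of each one and handed the job in at about 63 s of the 115 s.

- **Shaft position:** the two cameras disagreed by about 3 mm in y on where the shaft is. I closed the gripper lightly on the shaft in two directions and used that position, x 591.1, y 261.9.
- **Seating heights:** underside heights, from the tool height as each part was pressed down, came to about 112.0 (collar), 115.0 (fan), 138.0 (pulley) and 159.9 mm (washer). The task gives 112, 115, 138 and 160.
- **Forces:** every logged force stayed below about 10 N, and no part jammed.
- **Last pictures:** the side camera shows the stack flat and concentric. The nut, bearing, tub, pliers and coloured look-alike rings appear where they were, and the arm is clear. The arm hid part of the top view, but the stack itself showed there and agreed.
- **One deviation:** the collar went down about 1.3 mm off the shaft's axis because I corrected the position before the arm had settled. It still slid on freely, and I re-centred it before releasing.

No check failed. The only disagreement was the camera offset above.

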